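# Pack out the gap in the shoe-last vice

### The arm

A 6-joint arm with a two-finger parallel gripper is mounted at the origin on the work surface. World frame = base frame: x ahead of the robot, y to its left, z up, the work surface at z = 0. Lengths are in mm, angles in rad, forces in N, time in s.
With the tool pointing down it reaches from about 275 to 850 mm from the base axis. Payload 5.2 kg.
Tool frame: the origin (TCP) lies between the finger pads; the fingertips stand 8 mm ahead of it and the grasp point (between the pads) lies 11 mm behind it; z points along the fingers, y is the direction in which the jaws open and shut (so a half turn about z gives the same grasp; the last joint's range is limited). The gripper opens to 85 mm and grips with 20 to 120 N. Pads are 22 mm wide; open, the fingers measure 114 mm over their backs; the gripper's body (76 mm by 85 mm) begins 54 mm behind the grasp point. The pads swing forward as they close: fully open they stand 13 mm farther back than shut.
Start: joints at [0.936, 0.259, 1.535, -0, 1.348, -0.203], TCP at [230.158, 499.532, 239.31] pointing down, gripper open.
Joint ranges: [-3.14, 3.14], [-0.91, 2.08], [0.19, 2.58], [-1.22, 4.36], [0.22, 2.71], [-3.12, 3.12]. Speed limits (rad/s): [2.57, 2.57, 3.14, 3.14, 3.14, 3.14].

### API

Orientations are given as a rotation vector (axis times angle).
In Python, from station import * gives the robot as it stands. The module is installed in compiled form; this text tells all that it offers. Calls block until the motion is done:
- move_to(position, orientation): joint-space move of the TCP to a pose.
- movel(position, vel=150, rot=None): straight line of the TCP; rot=None keeps the orientation; vel is the mean speed in mm/s.
- move_j(angles): joint-space move.
- let_go() and close_gripper(f_grip=None): open the fingers fully, or close them until they stop; f_grip is the grip in N (None keeps the last).
- dwell(seconds).
- inverse_kinematics(position, orientation): joint angles nearest the present ones, or None.
- grab_frame(name): name is "side" or "top"; returns the picture (384x512x3 uint8, red, green, blue); there is no depth.
- calibration(name): a dict with "fx", "fy", "cx", "cy" (pixels), "k1" (the pictures are not rectified: a ray, as slopes to the right and down, at radius r is drawn at 1 + k1 r^2 times it, then the intrinsics apply), "rvec" (rotation vector, rad) and "tvec" (3), from world to camera coordinates, as OpenCV has them. Camera axes: x right, y down, z forward; pixel columns grow to the right and rows downward; lengths in mm; the calibration is good to about 2 mm. A picture is of the moment at which its call begins. calibration takes no time and is no camera call.
A pose or a line that the arm cannot do raises IKError and nothing moves.
- sign_off(): hands the job in, once; it reports no verdict.
Readings, each from a call of its own:
- read_t(): time.
- read_joint_positions(): joint angles.
- read_dq(): joint speeds.
- read_tau(): joint torques, N m.
- read_position(): TCP position.
- read_ee_rot(): TCP orientation.
- read_force(): force on the tool from outside, world axes, zero at the start.
- read_ft_torque(): the same for the moment, N m.
- read_finger_gap(): finger opening in mm.
Only numpy, scipy, OpenCV 4.12 (cv2) and the standard library are available. Lean on these libraries where they do the work, as an engineer would, in place of code of your own. Each camera call takes 0.05 s, during which the arm holds its last target.

### The job

First push the red spring pedal of the vice right down to its stop before adding anything, to feel that the jaw ends short of the one blue packing plate already standing at the last's heel plate, and let it up. Then stand more plates from the rack upright on the bed of the gap, flat side by side between the jaw and that plate, just as many as it takes for the jaw to bite on them before the pedal reaches its stop and no more (if the jaw only grazes them right at the stop, one more is fine); leave the spare ones standing in the rack and the other things where they are. Finish with the pedal held firmly down so that the stack stays clamped: the program ends while still pressing, without letting go.

Things in the scene. Friction and masses are not known exactly. Their poses are not given: they have to be found in the camera images.
- press: Pedal vice: green base plate 500 (x) x 150 x 18 mm. Origin: on the bench under the gap's bed; x points from the pedal, on the robot's side, to the last; z up. The plates stand on the bed, which is the base plate's top, 18 mm above the bench, between two rails 10 mm high whose inner faces lie 36 mm either side of the x axis. It clamps along x.
- jaw: Moving steel jaw: upright face 60 wide x 46 mm high, just above the bed, facing the vice's +x. Axes as the vice's. Origin: foot of its face, 18 mm above the bench. It rests at x = -30 mm in the vice's frame; the pedal drives it 36 mm towards the last, to x = +6 mm.
- pedal (a joint): Spring pedal's angle, rad: 0 at rest (up), 0.40 down at its stop. It turns about a pin along the vice's y, at x = -85 mm, 48 mm above the bench. Each 0.01 rad drives the jaw 0.9 mm forwards. The spring needs about 3 N on the pad to start, 8 N at the stop; more goes into the clamp, about newton for newton. Let go, it springs back and opens the jaw.
- pedal_pad (a point): Middle of the top of the pedal's red pad, 60 (x) x 70 mm, nearest the robot, about 100 mm from the pin. At rest about 82 mm above the bench, sloping up to the robot by 0.25 rad; at the stop about 40 mm above it, sloping down by 0.15 rad. It moves with the pedal. Press it straight down.
- last: Wooden foot form (last), 265 mm long, toe away from the robot, locked on the vice in a different place along x each time. An upright steel heel plate, 64 wide x 50 mm high, faces the jaw. Origin: foot of that face, 18 mm above the bench; x from heel to toe. Top about 120 mm above the bench. Gap to the jaw: 17 to 38 mm with the pedal at its stop, 36 mm more at rest.
- rack: Low wooden rack 184 (x) x 80 x 26 mm with four slots at x = -60, -20, 20 and 60 mm, packing plates 1 to 3 standing in the first three, the last empty; their x along the rack's x. Slots are 18 mm wide and 16 mm deep, their floor 10 mm above the bench. Origin: centre of the underside. It stands left or right of the vice.
- shim1_center (a point): Packing plate (shim), blue with a white stripe, 14 mm thick (its x), 60 wide (y), 85 mm high, 50 to 100 g: lower 50 mm full width, above it a grip tab 30 wide (y), 35 mm high, in the middle. Point: its centre, 42.5 mm above its lower edge; the tab's middle is 25 mm higher. z up. Grip the tab across its 30 mm (fingers closing along y), so plates can stand side by side.
- shim2_center (a point): Packing plate (shim), blue with a white stripe, 14 mm thick (its x), 60 wide (y), 85 mm high, 50 to 100 g: lower 50 mm full width, above it a grip tab 30 wide (y), 35 mm high, in the middle. Point: its centre, 42.5 mm above its lower edge; the tab's middle is 25 mm higher. z up. Grip the tab across its 30 mm (fingers closing along y), so plates can stand side by side.
- shim3_center (a point): Packing plate (shim), blue with a white stripe, 14 mm thick (its x), 60 wide (y), 85 mm high, 50 to 100 g: lower 50 mm full width, above it a grip tab 30 wide (y), 35 mm high, in the middle. Point: its centre, 42.5 mm above its lower edge; the tab's middle is 25 mm higher. z up. Grip the tab across its 30 mm (fingers closing along y), so plates can stand side by side.
- shim4_center (a point): Starts in the gap, by the heel plate. Packing plate (shim), blue with a white stripe, 14 mm thick (its x), 60 wide (y), 85 mm high, 50 to 100 g: lower 50 mm full width, above it a grip tab 30 wide (y), 35 mm high, in the middle. Point: its centre, 42.5 mm above its lower edge; the tab's middle is 25 mm higher. z up. Grip the tab across its 30 mm (fingers closing along y), so plates can stand side by side.
There are look-alikes about, which are no part of the job. What is shaped like the part that bears shim3_center but turquoise or yellow is not meant.

How it is judged (in metres and radians):
On the way, in this order (a step that is already met when the one before it is completed fails the run):
1. with no plate added yet, the pedal is pressed down to its stop (value of joint pedal above 0.385 rad and distance of each of shim1_center, shim2_center, shim3_center, shim4_center from where it was at the start of the episode below 0.02 m), for 0.2 s.
2. a plate from the rack stands in the gap on the bed, the pedal up (value of joint pedal below 0.08 rad and ((x of shim1_center in the frame of press between -0.01 and 0.05 m and y of shim1_center in the frame of press between -0.015 and 0.015 m and z of shim1_center in the frame of press below 0.069 m and angle between the x axis of shim1_center and the x axis of press, either way round below 0.2 rad) or (x of shim2_center in the frame of press between -0.01 and 0.05 m and y of shim2_center in the frame of press between -0.015 and 0.015 m and z of shim2_center in the frame of press below 0.069 m and angle between the x axis of shim2_center and the x axis of press, either way round below 0.2 rad) or (x of shim3_center in the frame of press between -0.01 and 0.05 m and y of shim3_center in the frame of press between -0.015 and 0.015 m and z of shim3_center in the frame of press below 0.069 m and angle between the x axis of shim3_center and the x axis of press, either way round below 0.2 rad))), for 0.2 s.
At the end, for the whole second after the job is handed in: Robot presses the pedal (over 5 N), touches no jaw or plate; pedal still, past 0.21 rad; jaw and heel plate each on a plate with over 3 N; every plate upright within 0.15 rad, and on the bed in the gap (15 mm off mid-line, 0.2 rad, 8 mm up) or within 20 mm of its place in the rack (value of joint pedal above 0.21 rad and velocity of joint pedal between -0.05 and 0.05 rad/s and (contact force between jaw and shim1 above 3 N or contact force between jaw and shim2 above 3 N or contact force between jaw and shim3 above 3 N or contact force between jaw and shim4 above 3 N) and (contact force between last and shim1 above 3 N or contact force between last and shim2 above 3 N or contact force between last and shim3 above 3 N or contact force between last and shim4 above 3 N) and contact force between any of the fingers, the arm and pedal above 5 N and contact force between each of the fingers, the arm and jaw below 1 N and contact force between each of the fingers, the arm and shim1 below 1 N and contact force between each of the fingers, the arm and shim2 below 1 N and contact force between each of the fingers, the arm and shim3 below 1 N and contact force between each of the fingers, the arm and shim4 below 1 N and angle between each of shim1_center, shim2_center, shim3_center, shim4_center's own z axis and vertical below 0.15 rad and ((x of shim1_center in the frame of press between -0.01 and 0.05 m and y of shim1_center in the frame of press between -0.015 and 0.015 m and z of shim1_center in the frame of press below 0.069 m and angle between the x axis of shim1_center and the x axis of press, either way round below 0.2 rad) or distance of shim1_center from where it was at the start of the episode below 0.02 m) and ((x of shim2_center in the frame of press between -0.01 and 0.05 m and y of shim2_center in the frame of press between -0.015 and 0.015 m and z of shim2_center in the frame of press below 0.069 m and angle between the x axis of shim2_center and the x axis of press, either way round below 0.2 rad) or distance of shim2_center from where it was at the start of the episode below 0.02 m) and ((x of shim3_center in the frame of press between -0.01 and 0.05 m and y of shim3_center in the frame of press between -0.015 and 0.015 m and z of shim3_center in the frame of press below 0.069 m and angle between the x axis of shim3_center and the x axis of press, either way round below 0.2 rad) or distance of shim3_center from where it was at the start of the episode below 0.02 m) and ((x of shim4_center in the frame of press between -0.01 and 0.05 m and y of shim4_center in the frame of press between -0.015 and 0.015 m and z of shim4_center in the frame of press below 0.069 m and angle between the x axis of shim4_center and the x axis of press, either way round below 0.2 rad) or distance of shim4_center from where it was at the start of the episode below 0.02 m)); the arm keeps its last pose, push and grip.
It fails at once if a bystander is shifted by more than 4 cm (distance of any of tin_black, tin_brown, glue_jar, spray, hammer, brush, mug, lone_shoe from where it was at the start of the episode above 0.04 m).
It fails at once if the jaw is shoved with the robot instead of the pedal (more than 20 N) (contact force between any of the fingers, the arm and jaw above 20 N).
It also fails if it takes over 72 s, if anything falls off the work surface, if the arm or the gripper's body presses on something with over 40 N, if the wrist force passes 120 N, or if a joint passes its speed limit or range.

## Working session

There is one attempt and no reset: what is moved stays moved. The work goes in short steps, each a Python script; the robot and the scene stay as the last script left them, time stands still between calls to the robot, and variables do not carry over. Pictures are saved under pics/ and viewed, and the job is handed in when it is done.

```bash
mkdir -p pics
python3 - <<'E'
from station import *
import cv2
for n in("top","side"):
    f=grab_frame(n); cv2.imwrite(f"pics/{n}0.png",f[:,:,::-1]); c=calibration(n); print(c)
print(read_t())
E
```

```text
{'fx': 411.5451840540441, 'fy': 411.5451840540441, 'cx': 261.4757585555654, 'cy': 192.19643884846727, 'k1': -0.1454812133685044, 'rvec': array([ 2.19773811, -2.14145777,  0.12022033]), 'tvec': array([ -2.2768276 , 579.48506063, 859.74867229])}
{'fx': 480.21836590865445, 'fy': 480.21836590865445, 'cx': 253.62112059035476, 'cy': 193.28067923107562, 'k1': -0.03078330811990846, 'rvec': array([ 2.16347819, -0.43184992,  0.23503096]), 'tvec': array([-523.07751644,  176.4096373 ,  866.16240436])}
0.1
```

View pics/top0.png

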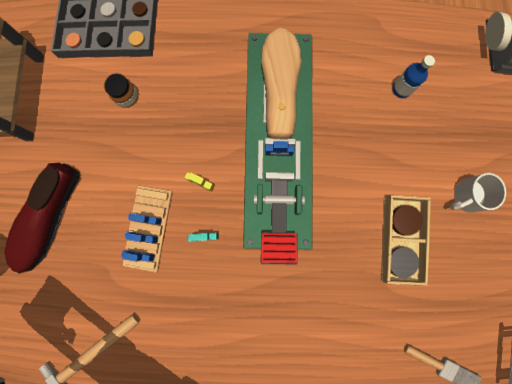

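View pics/side0.png

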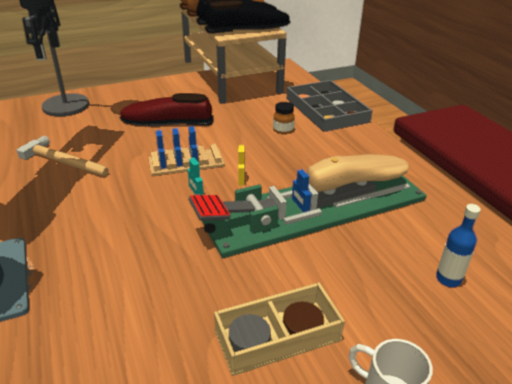

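The top view shows the green vice around x≈280 px with the red pad at (279,247). Blue plate 4 is at (280,147). The rack is at (147,228) with blue plates at about (138,257), (141,238) and (145,218). The turquoise decoy is at (203,237) and the yellow one at (199,181). Next I'll measure these.

```bash
cat > h.py <<'E'
from station import *
import cv2, numpy as np
from scipy.spatial.transform import Rotation as R
def ray(n,uv):
    c=calibration(n); K=np.array([[c['fx'],0,c['cx']],[0,c['fy'],c['cy']],[0,0,1]])
    p=cv2.undistortPoints(np.array(uv,float).reshape(-1,1,2),K,np.array([c['k1'],0,0,0.]))[:,0]
    Rm=cv2.Rodrigues(c['rvec'])[0]
    d=np.c_[p,np.ones(len(p))]@Rm
    return -Rm.T@c['tvec'],d
def onplane(n,uv,z):
    o,d=ray(n,uv); s=(z-o[2])/d[:,2]; return o+s[:,None]*d
def proj(n,P):
    c=calibration(n); K=np.array([[c['fx'],0,c['cx']],[0,c['fy'],c['cy']],[0,0,1]])
    return cv2.projectPoints(np.array(P,float).reshape(-1,3),c['rvec'],c['tvec'],K,np.array([c['k1'],0,0,0.]))[0][:,0]
def hsv(f): return cv2.cvtColor(f,cv2.COLOR_RGB2HSV)
def blobs(f,lo,hi,amin=30):
    m=cv2.inRange(hsv(f),np.array(lo),np.array(hi))
    cs=cv2.findContours(m,cv2.RETR_EXTERNAL,cv2.CHAIN_APPROX_NONE)[0]
    return [(cv2.minAreaRect(c),cv2.contourArea(c),c) for c in cs if cv2.contourArea(c)>amin]
E
python3 - <<'E'
from h import *
f=cv2.imread('pics/top0.png')[:,:,::-1].copy(); s=cv2.imread('pics/side0.png')[:,:,::-1].copy()
for nm,lo,hi in(("blue",(105,120,40),(125,255,255)),("red",(0,200,100),(4,255,255)),("green",(65,80,30),(82,255,255))):
    for n,im in(("top",f),("side",s)):
        for r,a,c in blobs(im,lo,hi,15): print(nm,n,np.round(r[0],1),np.round(r[1],1),round(r[2],1),a)
g=lambda im,x0,x1,y0,y1,k:cv2.resize(im[y0:y1,x0:x1,::-1],None,fx=k,fy=k,interpolation=cv2.INTER_CUBIC)
cv2.imwrite('pics/c1.png',g(f,110,230,170,280,5))
cv2.imwrite('pics/c2.png',g(f,235,325,125,270,4))
cv2.imwrite('pics/c3.png',g(s,140,320,110,250,4))
E
```

```text
blue top [137.2 256.3] [31.4  8.2] 8.1 185.0
blue top [140.7 237.6] [31.4  7.2] 10.0 168.5
blue top [144.4 218.6] [31.6  6.2] 9.5 150.0
blue top [279.5 148. ] [12. 27.] 90.0 225.5
blue top [415.5  74.5] [19.8 22.6] 45.0 347.5
blue side [447.8 280.5] [24.6  9.6] 19.2 119.5
blue side [462.8 235.6] [26.6 36.7] 18.4 662.5
blue side [301.6 190.4] [18.1 40.7] 5.2 385.0
blue side [160.7 149. ] [36.6  4.4] 82.6 118.5
blue side [176.9 146.9] [36.5  4.8] 82.4 128.5
blue side [192.6 142.5] [31.8  5.6] 82.9 111.5
red top [278.5 247. ] [28. 33.] 90.0 571.0
red side [209.5 204.8] [20.1 36.1] 87.0 377.0
green top [299.  141.5] [213.  24.] 90.0 2915.5
green top [270.3 140.8] [ 48.7 213.4] 1.2 3818.5
green side [293.5 206.5] [17. 15.] 90.0 153.0
green side [252.  192.5] [13. 32.] 90.0 194.5
green side [314.5 210.2] [ 39.6 219.1] 74.4 4564.5
```

View pics/c1.png

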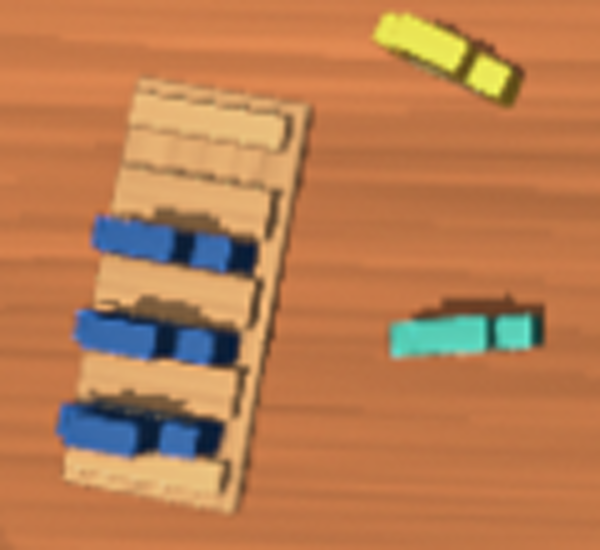

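View pics/c2.png

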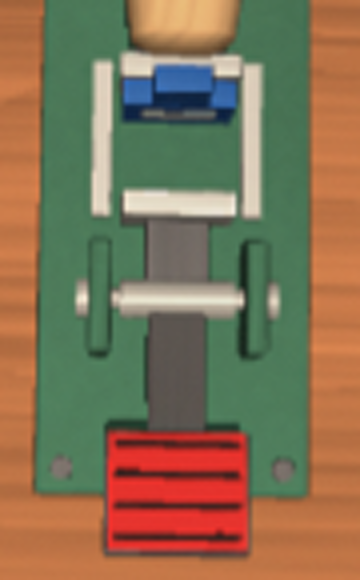

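View pics/c3.png

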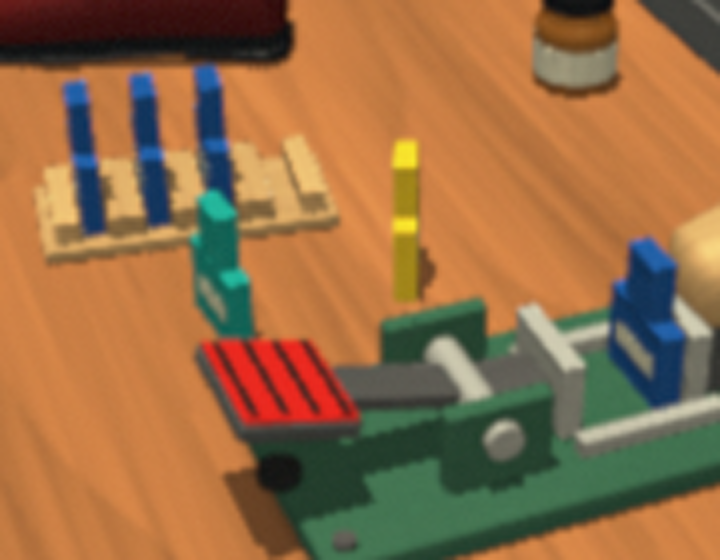

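Run:
```python
from h import *
np.set_printoptions(suppress=True,precision=1)
f=cv2.imread('pics/top0.png')[:,:,::-1].copy()
print('cam',ray('top',[[256,192]])[0],ray('side',[[256,192]])[0])
k=8
F=cv2.resize(f,None,fx=k,fy=k,interpolation=cv2.INTER_CUBIC)
for nm,lo,hi in(("blue",(105,120,135),(125,255,255)),("turq",(80,100,140),(95,255,255)),("yel",(25,100,180),(34,255,255))):
    for r,a,c in blobs(F,lo,hi,20*k*k/2):
        ctr=(np.array(r[0])+.5)/k-.5
        if ctr[0]>400: continue
        m=cv2.moments(c); ctr2=(np.array([m['m10'],m['m01']])/m['m00']+.5)/k-.5
        box=(cv2.boxPoints(r)+.5)/k-.5
        z=95
        print(nm,ctr,ctr2,np.array(r[1])/k,r[2],a/k/k,'xyz@95',onplane('top',[ctr2],95)[0],'@103',onplane('top',[ctr2],103)[0])
C=lambda pts,x0,y0,k:[( (u+.5)/k-.5+x0,(v+.5)/k-.5+y0) for u,v in pts]
print('rack corners z26',onplane('top',C([(138,78),(312,103),(238,513),(65,480)],110,170,5),26))
print('base z18 corners',onplane('top',[(250,34),(312,33.5),(245,248),(311.5,248)],18))
print('jaw top face edge L,R z64',onplane('top',C([(124,192),(236,192),(124,215),(236,215)],235,125,4),64))
print('heel top z68',onplane('top',C([(121,53),(241,55),(121,77),(241,77)],235,125,4),68))
print('rails z28',onplane('top',C([(111,62),(111,215),(243,62),(243,215)],235,125,4),28))
print('pin z48',onplane('top',C([(110,299),(245,299)],235,125,4),55))
print('pad',onplane('top',C([(108,430),(248,432)],235,125,4),74),onplane('top',C([(105,551),(248,553)],235,125,4),89))
```

```text
cam [485.7  16.3 915.9] [ 242.8 -752.5  655.6]
blue [145.2 257.4] [145.1 257.5] [7.1 5.9] 8.13010311126709 35.5703125 xyz@95 [435.1 242.4  95. ] @103 [435.6 240.2 103. ]
blue [129.1 255.7] [128.9 256. ] [15.6  7.3] 11.768289566040039 88.375 xyz@95 [436.8 275.8  95. ] @103 [437.2 273.2 103. ]
blue [148.6 238.7] [148.5 238.8] [6.9 6.4] 12.200468063354492 37.53125 xyz@95 [472.7 237.1  95. ] @103 [472.8 234.9 103. ]
blue [132.7 236.3] [132.7 236.6] [15.6  7.1] 10.4207124710083 90.0390625 xyz@95 [475.9 269.8  95. ] @103 [476.  267.3 103. ]
blue [151.9 219.9] [151.9 220. ] [7.1 6.5] 10.539183616638184 39.2109375 xyz@95 [510.5 231.8  95. ] @103 [510.3 229.7 103. ]
blue [136.3 217.3] [136.4 217.4] [15.5  6.6] 9.86580753326416 88.4140625 xyz@95 [514.9 263.9  95. ] @103 [514.6 261.5 103. ]
blue [268.9 147.4] [268.9 147.4] [6.7 5.9] -0.0 38.359375 xyz@95 [664.4   0.2  95. ] @103 [662.7   0.3 103. ]
blue [283.7 145.4] [283.3 145.4] [21.3  8.9] 15.255120277404785 114.984375 xyz@95 [669.4 -29.   95. ] @103 [667.6 -28.6 103. ]
turq [197.4 236.6] [197.6 236.7] [ 6.6 19. ] 86.24827575683594 113.03906
[... 376 characters left out ...]
xyz@95 [598.5 150.2  95. ] @103 [597.4 148.9 103. ]
rack corners z26 [[588.1 286.9  26. ]
 [579.1 208.5  26. ]
 [400.2 233.4  26. ]
 [411.3 310.8  26. ]]
base z18 corners [[952.3  49.1  18. ]
 [958.8 -96.4  18. ]
 [458.1  45.3  18. ]
 [461.5 -99.2  18. ]]
jaw top face edge L,R z64 [[617.2   5.3  64. ]
 [618.8 -53.4  64. ]
 [605.1   5.   64. ]
 [606.6 -53.6  64. ]]
heel top z68 [[690.6   8.7  68. ]
 [691.4 -54.6  68. ]
 [677.7   8.4  68. ]
 [679.5 -54.8  68. ]]
rails z28 [[695.   13.7  28. ]
 [609.9  11.6  28. ]
 [697.1 -59.1  28. ]
 [611.9 -60.4  28. ]]
pin z48 [[561.6  11.1  55. ]
 [563.5 -59.9  55. ]]
pad [[492.9  10.5  74. ]
 [493.6 -61.   74. ]] [[432.5  10.6  89. ]
 [433.2 -60.8  89. ]]
```

```bash
cat >> h.py <<'E'
def down(yaw):
    "tool pointing down, tool y along world direction yaw+90deg (half-turn nearest start pose)"
    best=None
    for s in(0,np.pi):
        r=R.from_matrix(np.array([[np.cos(yaw+s),np.sin(yaw+s),0],[np.sin(yaw+s),-np.cos(yaw+s),0],[0,0,-1]]))
        yield r.as_rotvec()
PY=0.012; PO=np.array([648.,-23.6])
def P(x,y): c,s=np.cos(PY),np.sin(PY); return PO+[c*x-s*y,s*x+c*y]
E
python3 - <<'E'
from h import *
np.set_printoptions(suppress=True,precision=2)
print('shoulders@60',onplane('top',[[145.1,257.5],[148.5,238.8],[151.9,220]],60))
s=cv2.imread('pics/side0.png')[:,:,::-1].copy();k=8
F=cv2.resize(s,None,fx=k,fy=k,interpolation=cv2.INTER_CUBIC)
for r,a,c in blobs(F,(105,120,40),(125,255,255),64*15):
    c=(c[:,0]+.5)/k-.5
    if c[0,0]<400:
        i=c[:,1]<c[:,1].min()+3; t=c[i].mean(0); print('side top',t, onplane('side',[t],95)[0],onplane('side',[t],103)[0])
print(read_ee_rot(),read_finger_gap(),read_force())
print(proj('side',[[436.8,275.8,95],[475.9,269.8,95],[514.9,263.9,95],[668,-23,103]]))
for yaw in(PY,-0.14):
  for rv in down(yaw):
    for p in((463,-25,200),(515,264,150),(650,-24,200)):
        print(yaw,p,inverse_kinematics(p,rv))
E
```

```text
shoulders@60 [[432.96 251.97  60.  ]
 [472.11 246.4   60.  ]
 [511.61 240.98  60.  ]]
side top [300.7  170.75] [675.21  -1.67  95.  ] [669.04 -12.38 103.  ]
side top [158.43 131.41] [435.8  282.64  95.  ] [433.05 267.87 103.  ]
side top [174.91 129.51] [475.33 277.07  95.  ] [472.01 262.38 103.  ]
side top [191.07 127.15] [515.37 274.07  95.  ] [511.48 259.42 103.  ]
[-0.67 -3.07  0.  ] 85.47431692198447 [0.66 0.74 0.72]
[[159.52 132.6 ]
 [175.94 130.8 ]
 [192.1  129.02]
 [302.6  173.43]]
0.012 (463, -25, 200) [-0.3   0.14  1.79 -0.    1.21  1.26]
0.012 (515, 264, 150) [ 0.28  0.38  1.59 -0.    1.17  1.84]
0.012 (650, -24, 200) [-0.21  0.46  1.33 -0.    1.35  1.35]
0.012 (463, -25, 200) [-0.3   0.14  1.79 -0.    1.21 -1.88]
0.012 (515, 264, 150) [ 0.28  0.38  1.59  0.    1.17 -1.3 ]
0.012 (650, -24, 200) [-0.21  0.46  1.33 -0.    1.35 -1.79]
-0.14 (463, -25, 200) [-0.3   0.14  1.79 -0.    1.21  1.42]
-0.14 (515, 264, 150) [ 0.28  0.38  1.59 -0.    1.17  1.99]
-0.14 (650, -24, 200) [-0.21  0.46  1.33 -0.    1.35  1.5 ]
-0.14 (463, -25, 200) [-0.3   0.14  1.79  0.    1.21 -1.73]
-0.14 (515, 264, 150) [ 0.28  0.38  1.59 -0.    1.17 -1.15]
-0.14 (650, -24, 200) [-0.21  0.46  1.33  0.    1.35 -1.64]
```

```bash
cat >> h.py <<'E'
def press(fmax,x=462.,y=-25.3,z0=104.,zmin=38.,step=3.0):
    f0=np.array(read_force())[2]; z=z0; log=[]
    while z>zmin:
        z-=step; movel([x,y,z],vel=60)
        f=read_force()[2]-f0; p=read_position(); log.append((round(z,1),round(float(p[2]),1),round(float(f),1)))
        if f>fmax: break
        if f>9.5 : step=1.0
    return z,log
E
python3 - <<'E'
from h import *
rv=list(down(PY))[0]
move_to([462,-25.3,200],rv); close_gripper(30)
movel([462,-25.3,104],vel=150)
z,l=press(22); print(l)
dwell(.4); print(read_force(),read_position(),read_t())
for n in("top","side"): cv2.imwrite(f"pics/{n}1.png",grab_frame(n)[:,:,::-1])
E
python3 - <<'E'
import cv2
f=cv2.imread('pics/top1.png');s=cv2.imread('pics/side1.png')
a=cv2.resize(f[125:270,235:325],None,fx=4,fy=4,interpolation=cv2.INTER_CUBIC)
b=cv2.resize(s[150:260,180:320],None,fx=3,fy=3,interpolation=cv2.INTER_CUBIC)
import numpy as np
o=np.zeros((580,790,3),'uint8');o[:,:360]=a;o[:330,365:785]=b
cv2.imwrite('pics/p1.png',o)
E
```

```text
[(101.0, 101.5, -1.1), (98.0, 97.9, -0.5), (95.0, 94.8, 0.7), (92.0, 91.9, 0.2), (89.0, 88.9, 1.0), (86.0, 85.9, 1.5), (83.0, 82.8, 1.6), (80.0, 79.8, 2.5), (77.0, 76.8, 2.8), (74.0, 73.9, 2.4), (71.0, 71.0, 3.0), (68.0, 68.0, 3.7), (65.0, 65.0, 4.3), (62.0, 62.1, 4.6), (59.0, 59.1, 5.4), (56.0, 56.1, 5.4), (53.0, 53.2, 5.8), (50.0, 50.2, 6.2), (47.0, 49.4, 30.1)]
[-1.14652448e+01  1.14200171e-02  3.07279316e+01] [462.04176695 -25.30607019  49.43227726] 8.875
```

View pics/p1.png

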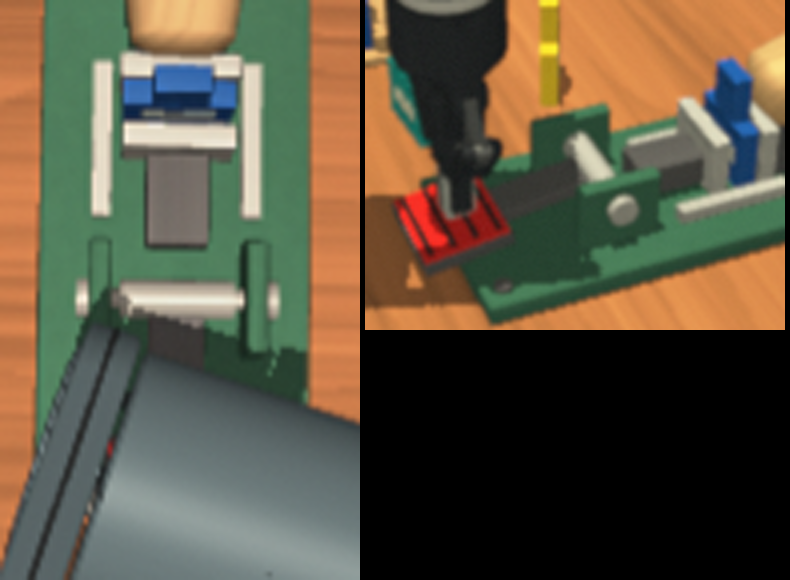

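At the stop, the jaw's front edge (row ~124 in the crop) ends clear of plate 4 (row ~118 at its foot). The estimated remaining gap is 10–12 mm, less than one plate. The stop was felt at TCP z=49.4 with 30 N. Next I'll let the pedal up and fetch plate 3.

Run:
```python
from h import *
movel([462,-25.3,200],vel=150)
let_go()
rv=list(down(-0.14))[0]
move_to([514.8,263.6,180],rv)
movel([514.8,263.6,110],vel=150)
f0=np.array(read_force())
movel([514.8,263.6,74],vel=60); print('df',np.array(read_force())-f0)
close_gripper(30); dwell(.2)
print(read_finger_gap(),read_position(),np.array(read_force())-f0,read_t())
for n in("top","side"): cv2.imwrite(f"pics/{n}2.png",grab_frame(n)[:,:,::-1])
s=cv2.imread('pics/side2.png'); cv2.imwrite('pics/p2.png',cv2.resize(s[80:260,130:330],None,fx=3,fy=3,interpolation=cv2.INTER_CUBIC))
```

```text
df [-0.08382038 -0.84320764 -0.58692699]
29.090097537666104 [514.94062011 263.60980775  74.20506123] [-0.65026857 -0.95885847  2.36079836] 14.175
```

View pics/p2.png

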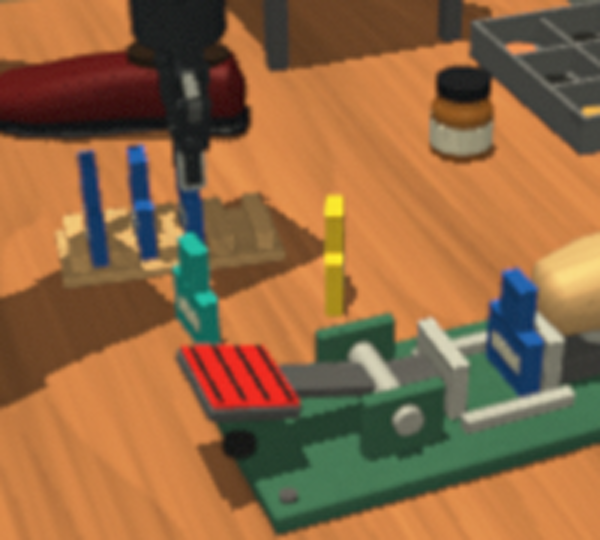

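Plate 3 is in the grip (finger gap 29 mm), and the pedal and plate 4 look undisturbed. Now lift and carry.

Run:
```python
from h import *
movel([514.8,263.6,205],vel=120)
rv=list(down(PY))[0]
x,y=P(2.5,0)
move_to([x,y,205],rv)
movel([x,y,125],vel=120)
print(read_finger_gap(),read_position(),read_t())
for n in("top","side"): cv2.imwrite(f"pics/{n}3.png",grab_frame(n)[:,:,::-1])
s=cv2.imread('pics/side3.png')[110:260,180:340]; t=cv2.imread('pics/top3.png')[110:230,210:350]
a=cv2.resize(s,None,fx=3,fy=3,interpolation=cv2.INTER_CUBIC);b=cv2.resize(t,None,fx=2.2,fy=2.2,interpolation=cv2.INTER_CUBIC)
o=np.zeros((450,795,3),'uint8');o[:,:480]=a;o[:b.shape[0],482:482+b.shape[1]]=b;cv2.imwrite('pics/p3.png',o)
```

```text
29.073168782786144 [651.07191086 -23.33015636 125.8255581 ] 17.5417
```

View pics/p3.png

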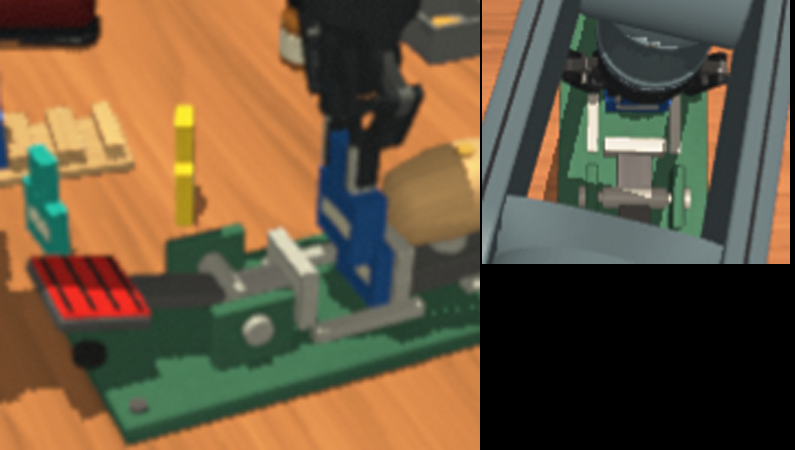

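The held plate is upright between the jaw and plate 4, clear of both. Lowering it to the bed.

Run:
```python
from h import *
x,y=P(2.5,0)
f0=read_force()[2]; z=125
movel([x,y,88],vel=80); z=88
while z>79:
    z-=1; movel([x,y,z],vel=30); f=read_force()[2]-f0
    print(z,round(f,1),end='; ')
    if f>4: break
let_go(); dwell(.2)
movel([x,y,210],vel=120); print(read_t())
move_to([462,-25.3,200],list(down(PY))[0]); close_gripper(30)
for n in("top","side"): cv2.imwrite(f"pics/{n}4.png",grab_frame(n)[:,:,::-1])
print(read_t())
s=cv2.imread('pics/side4.png')[110:260,180:340]; t=cv2.imread('pics/top4.png')[110:230,210:350]
a=cv2.resize(s,None,fx=3,fy=3,interpolation=cv2.INTER_CUBIC);b=cv2.resize(t,None,fx=2.2,fy=2.2,interpolation=cv2.INTER_CUBIC)
o=np.zeros((450,795,3),'uint8');o[:,:480]=a;o[:b.shape[0],482:482+b.shape[1]]=b;cv2.imwrite('pics/p4.png',o)
```

```text
87 -0.1; 86 0.2; 85 -0.7; 84 -0.4; 83 -0.3; 82 2.1; 81 7.1; 22.0083
23.6583
```

View pics/p4.png

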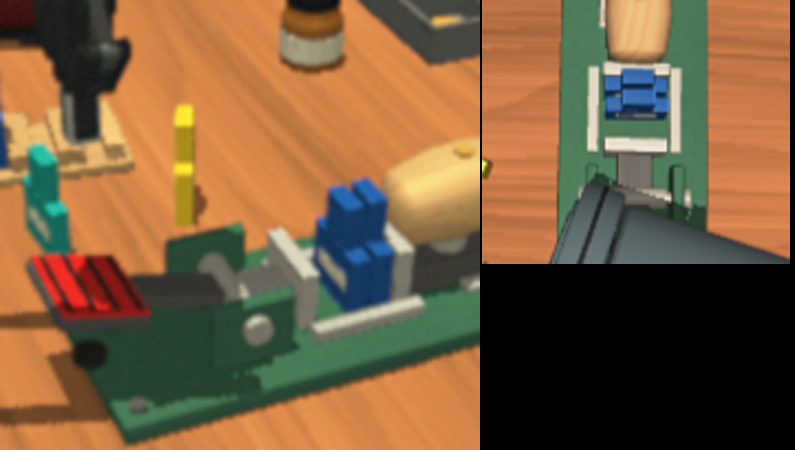

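Both plates stand upright on the bed, square and with a small gap between them; the pedal is up. Now press and feel where the pedal stops.

Run:
```python
from h import *
movel([462,-25.3,104],vel=150)
z,l=press(27,step=1.5); print(l[-22:])
dwell(.5); print(read_force(),read_position(),read_t())
for n in("top","side"): cv2.imwrite(f"pics/{n}5.png",grab_frame(n)[:,:,::-1])
s=cv2.imread('pics/side5.png')[110:260,180:340]; t=cv2.imread('pics/top5.png')[110:230,210:350]
a=cv2.resize(s,None,fx=3,fy=3,interpolation=cv2.INTER_CUBIC);b=cv2.resize(t,None,fx=2.2,fy=2.2,interpolation=cv2.INTER_CUBIC)
o=np.zeros((450,795,3),'uint8');o[:,:480]=a;o[:b.shape[0],482:482+b.shape[1]]=b;cv2.imwrite('pics/p5.png',o)
```

```text
[(80.0, 79.9, 2.6), (78.5, 78.4, 2.2), (77.0, 76.9, 2.6), (75.5, 75.4, 2.3), (74.0, 73.9, 3.1), (72.5, 72.4, 2.8), (71.0, 70.9, 3.2), (69.5, 69.4, 4.0), (68.0, 67.9, 3.4), (66.5, 66.4, 3.6), (65.0, 65.0, 3.2), (63.5, 63.5, 4.0), (62.0, 62.0, 4.6), (60.5, 60.6, 4.8), (59.0, 59.0, 5.3), (57.5, 57.6, 5.3), (56.0, 56.1, 5.2), (54.5, 54.6, 4.4), (53.0, 53.1, 5.9), (51.5, 52.5, 16.0), (50.5, 52.3, 25.2), (49.5, 52.2, 34.5)]
[-12.78153031   1.00693356  35.10107386] [461.87628424 -25.3129417   52.16323046] 34.2
```

View pics/p5.png

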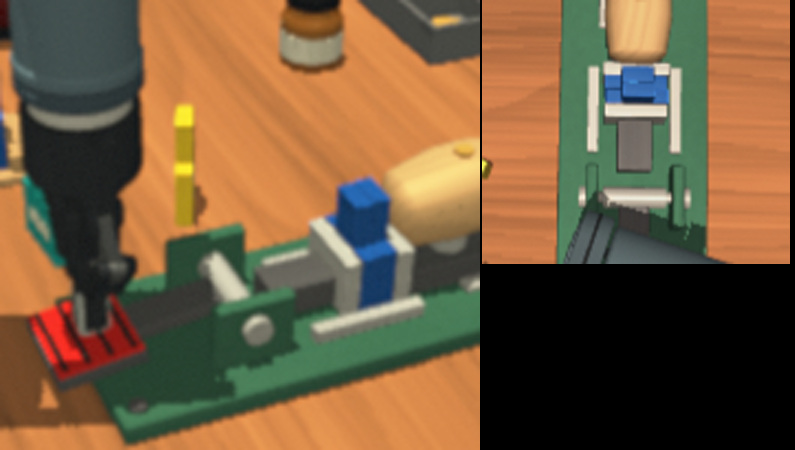

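The pedal now stops on the stack at z≈52.2 with 35 N. On the first press it still moved freely (6 N) at z=50.2, so this is a real bite before the stop. I'll check the spare plates and that the hold is steady, then hand in.

Run:
```python
from h import *
for n in('top','side'):
  for k in(0,5):
    f=cv2.imread(f'pics/{n}{k}.png')[:,:,::-1].copy()
    print(n,k,[tuple(np.round(r[0],1)) for r,a,c in blobs(f,(105,120,40),(125,255,255),15) if r[0][0]<350])
dwell(.3); print(read_position(),read_force(),max(abs(np.array(read_dq()))),read_finger_gap(),read_t())
sign_off()
```

```text
top 0 [(np.float64(137.2), np.float64(256.3)), (np.float64(140.7), np.float64(237.6)), (np.float64(144.4), np.float64(218.6)), (np.float64(279.5), np.float64(148.0))]
top 5 [(np.float64(137.2), np.float64(256.3)), (np.float64(140.7), np.float64(237.4)), (np.float64(280.0), np.float64(148.0))]
side 0 [(np.float64(301.6), np.float64(190.4)), (np.float64(160.7), np.float64(149.0)), (np.float64(176.9), np.float64(146.9)), (np.float64(192.6), np.float64(142.5))]
side 5 [(np.float64(300.8), np.float64(190.6)), (np.float64(160.7), np.float64(149.0)), (np.float64(176.9), np.float64(146.9))]
[461.88573989 -25.3125405   52.16937247] [-12.73998223   1.46452393  35.76284009] 0.0008394448830365791 -0.0673255046046749 34.6
the job is handed in; nothing more can be done
```

The stack is clamped with one added plate, and I handed the job in at about 34.6 s with the pedal still held down. The sign-off gives no verdict.

- **First press:** I pushed the pedal to its stop before adding anything. It stopped at tool height z≈49.4 mm with about 30 N, and the jaw ended an estimated 10–12 mm short of plate 4. That is less than one 14 mm plate, so one more was enough.
- **Added plate:** I let the pedal up and stood plate 3 from the rack on the bed in front of plate 4. Pictures showed both plates upright and square.
- **Final press:** The jaw bit at z≈53 mm and held at 52.2 mm with about 35 N. On the first press the pedal was still moving freely at 50.2 mm with 6 N, so the bite comes before the stop.
- **Last checks:** The arm was still, and the two spare plates had not moved in the rack (within 0.2 px). The tool touched only the pedal. I did not measure the pedal angle directly. The tool height and the jaw's position in the picture put it at about 0.37 rad. No check failed or disagreed.

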